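Cedar boards into the slots that fit

ROBOT

A 6-joint arm with a two-finger parallel gripper is mounted at the origin on the work surface. World frame = base frame: x ahead of the robot, y to its left, z up, the work surface at z = 0. Lengths are in m, angles in rad, forces in N, time in s.
With the tool pointing down it reaches from about 0.3 to 0.875 m from the base axis. Payload 6.4 kg.
Tool frame: the origin (TCP) lies midway between the tips of the shut fingers; the grasp point (between the pads) lies 19 mm behind it; z points along the fingers, y is the line along which they close (so a half turn about z gives the same grasp; the last joint's range is limited). The gripper opens to 85 mm and grips with 20 to 120 N. Pads are 22 mm wide; open, the fingers measure 114 mm over their backs; the gripper's body (76 mm by 85 mm) begins 54 mm behind the grasp point. The pads swing forward as they close: fully open they stand 13 mm farther back than shut.
Start: joints at [-1.521, 0.181, 1.607, -0, 1.354, -0.206], TCP at [0.146, -0.556, 0.231] pointing down, gripper open.
Joint ranges: [-2.99, 2.99], [-0.89, 2.07], [0.3, 2.58], [-1.14, 4.28], [0, 2.63], [-3.12, 3.12]. Speed limits (rad/s): [2.57, 2.57, 3.01, 3.14, 3.14, 3.14].

INTERFACE

Orientations are given as a unit quaternion [w, x, y, z].
In Python, from bench import status, camera, ctrl gives the robot as it stands. The module is installed in compiled form; this text tells all that it offers.
- The arm moves only by the shell command python3 -m handwheel 'ROWS'. ROWS is JSON, a list that holds one entry, the list of rows, each a list of 7 numbers: the opening, from -1 (shut) to 1 (fully open), then the shift along the tool's x, y, z in cm, then the turn, a rotation vector about the tool's x, y, z in degrees. A call has 1 to 10 rows; each row is the pose to reach, as a shift and turn from the pose commanded when the call began, along the tool's axes at that moment; what a row does not reach only later rows make up. A row lasts 1/8 s, in which the tool goes at most 62.5 mm and 10.7 degrees, less where a joint would pass 70% of its speed; a pose out of reach is approached as far as the arm can. A call with a gripper value outside its range is refused whole. The fingers move at their own pace and stop on an object; the grip force is fixed at half the most. Time passes only in rows, so rows that repeat a pose let the fingers close. It gives the time, the measured TCP pose, the force, the opening and the grip force at its end, in the units of the state.
- status.get_obs(): the state, without advancing time (a new reading comes with each control period).
- camera(name): name is "scene" or "top"; returns a dict with "frame" (420x560x3 uint8, blue, green, red), "depth" (420x560 float32, m along the optical axis (not along the pixel's ray), 0 where there is no reading), "fx", "fy", "cx", "cy" (pixels), "dist" ([k1, k2, p1, p2, k3] as OpenCV has them; the pictures are not rectified), "extrinsics" (4x4, takes a point from camera to world coordinates). Camera axes: x right, y down, z forward; pixel columns grow to the right and rows downward; lengths in m; the calibration is good to about 2 mm. A picture is of the moment at which its call begins.
- ctrl.hand_in(): hands the job in; it is judged then, once.
The state is a dict: "time_s": time; "q": joint angles; "dq": joint speeds; "joint_efforts": joint torques, N m; "eef_pos": TCP position; "eef_rot": TCP orientation; "wrist_force": force on the tool from outside, world axes, zero at the start; "torque": the same for the moment, N m; "opening": opening from 0.0 (shut) to 1.0 (fully open); "grasp_force": force on a finger pad.
Only numpy, scipy, OpenCV 4.12 (cv2) and the standard library are available. Lean on these libraries where they do the work, as an engineer would, in place of code of your own. Each camera call takes 0.05 s, during which the arm holds its last target. There are 200 camera calls.

TASK

Put the two cedar boards standing on the dryer top away in the slotted wooden rack, each in the slot that fits its thickness: the thin board in the narrowest of the three slots, the thick board in the widest. Lower each one upright until it rests on the slot's floor, about centred along the length of its slot, and let go.

Things in the scene. Friction and masses are not known exactly. Their poses are not given: they have to be found in the camera images.
- thin_board (a point): centre of the thin cedar board, a plain brown rectangular board standing on its long edge on the dryer top: 120 mm long (x), 12 mm thick (y), 100 mm tall (z, up); the point lies 50 mm below its top edge. Its lower 50 mm goes into the rack, so hold it nearer the top. About 65 g. A dark hole mark near one end means nothing; either way round will do. Stands alone, easily knocked over.
- thick_board (a point): centre of the thick cedar board, a plain brown rectangular board standing on its long edge on the dryer top: 120 mm long (x), 28 mm thick (y), 100 mm tall (z, up); the point lies 50 mm below its top edge. Its lower 50 mm goes into the rack, so hold it nearer the top. About 150 g. A dark hole mark near one end means nothing; either way round will do. 
- slot_narrow (a point): Centre of the floor of the narrowest slot of the fixed light-wood rack, 8 mm above the dryer top; x along the slot, y across, z up. Slot 16 mm wide, 130 mm long, open at both ends; from 33 mm above its floor the lips flare outward 30 degrees (mouth 9 mm wider each side), ending 49 mm above the floor. The solid rack (265 mm across) has three parallel slots 85 mm apart, in any order: 16, 24 (stays empty) and 32 mm wide.
- slot_wide (a point): Centre of the floor of the widest slot of the same rack, 8 mm above the dryer top; x along the slot, y across, z up. Slot 32 mm wide between its cheeks, otherwise made like the narrowest: 130 mm long, open ends, flared lips ending 49 mm above the floor.
Not all that is in view belongs to the job. What is shaped like the part that bears thick_board but orange or purple is not meant.

How it is judged:
By the outcome, as a careful person would: the job done as asked, in the order asked, and still so for the second after the job is handed in, with the robot touching nothing.
It also fails if it takes over 64 s, if anything falls off the work surface, if the arm or the gripper's body presses on something with over 40 N, if the wrist force passes 120 N, or if a joint passes its speed limit or range.

## Working session

There is one attempt and no reset: what is moved stays moved. The work goes in short steps, Python scripts to look and compute and a shell command to move; the robot and the scene stay as the last step left them, time stands still between calls to the robot, and variables do not carry over. Pictures are saved under pics/ and viewed, at most 10 in all, crops included, and the job is handed in when it is done.

```bash
mkdir -p pics
cat > h.py <<'E'
import numpy as np, cv2
from bench import status, camera, ctrl
def grab(name):
    c=camera(name); np.savez(f'{name}.npz',**{k:np.asarray(v) for k,v in c.items()}); return c
def load(name): return dict(np.load(f'{name}.npz'))
def cloud(c):
    h,w=c['depth'].shape; K=np.array([[c['fx'],0,c['cx']],[0,c['fy'],c['cy']],[0,0,1.]])
    u,v=np.meshgrid(np.arange(w),np.arange(h))
    n=cv2.undistortPoints(np.stack([u,v],-1).reshape(-1,1,2).astype(float),K,np.array(c['dist'],float)).reshape(h,w,2)
    d=c['depth'][...,None]; p=np.concatenate([n*d,d],-1)
    E=c['extrinsics']; return p@E[:3,:3].T+E[:3,3]
E
python3 - <<'E'
from h import *
for n in('scene','top'):
    c=grab(n); cv2.imwrite(f'pics/{n}0.png',c['frame']); print(n,c['extrinsics'].round(3).tolist(),c['fx'],(c['depth']>0).mean())
o=status.get_obs(); print(o['time_s'],o['eef_pos'],o['eef_rot'],o['opening'])
E
```

```text
scene [[0.635, 0.44, -0.635, 0.949], [0.773, -0.344, 0.533, -0.463], [0.016, -0.829, -0.559, 0.509], [0.0, 0.0, 0.0, 1.0]] 390.75534095062613 0.9954124149659864
top [[0.008, -0.998, 0.056, 0.353], [-1.0, -0.009, -0.018, -0.007], [0.018, -0.055, -0.998, 1.187], [0.0, 0.0, 0.0, 1.0]] 540.4032294961337 0.9957355442176871
0.1 [ 0.14548122 -0.55578348  0.23047448] [-7.79427709e-04  9.91831999e-01  1.27548713e-01  5.65200221e-05] 1.0011324987070285
```

View pics/scene0.png

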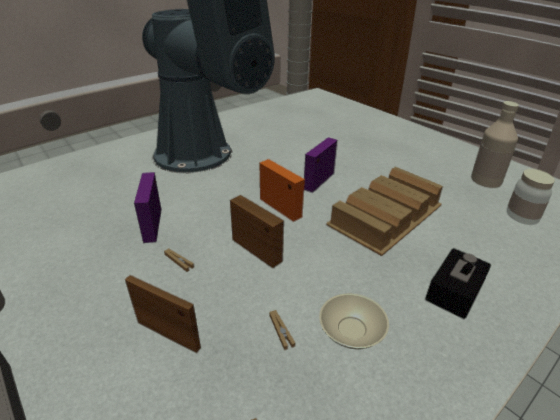

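View pics/top0.png

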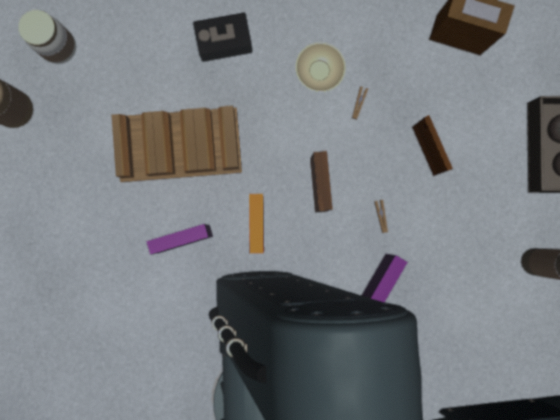

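The boards are the two brown ones. In top they are at about (321,181), near the rack and thick-looking, and (432,145). The orange one (257,223) and the purple ones (180,239) and (388,278) are decoys by colour, and the brown box (472,20) is a different shape. The rack is at (177,145). Next I measure thicknesses and slots, and confirm in one enlarged crop.

Run:
```python
from h import *
c=load('top'); P=cloud(c)
for nm,(u,v) in dict(A=(321,181),B=(432,145)).items():
    w=np.zeros(P.shape[:2],bool); w[v-50:v+50,u-40:u+40]=1
    m=w&(P[...,2]>.085)&(P[...,2]<.115)
    n,l,s,cc=cv2.connectedComponentsWithStats(m.astype(np.uint8)); 
    k=1+np.argmax(s[1:,4]); q=P[l==k]
    (x,y),(a,b),t=cv2.minAreaRect((q[:,:2]*1000).astype(np.float32)); print('top',nm,x,y,a,b,t,np.median(q[:,2]),len(q))
cs=load('scene'); S=cloud(cs); 
I=cs['frame'].astype(int); brown=(I[...,2]>I[...,0]*1.25)
for nm,(x0,y0) in dict(A=(.44,-.1),B=(.53,-.3)).items(): pass
# scene: dense points with z in .09-.105
m=(S[...,2]>.09)&(S[...,2]<.108)&(S[...,0]<.8)&(S[...,0]>.2)
n,l,s,cc=cv2.connectedComponentsWithStats(m.astype(np.uint8))
for k in range(1,n):
    if s[k,4]>40:
        q=S[l==k]; (x,y),(a,b),t=cv2.minAreaRect((q[:,:2]*1000).astype(np.float32)); print('scene',cc[k].round(),x,y,a,b,t,s[k,4])
# rack in top: height map
w=(slice(95,190),slice(100,255)); R=P[w]; 
for v in (125,145,165): print(v,(P[v,105:250:2,2]*1000).round().astype(int).tolist(),P[v,105].round(3),P[v,249].round(3))
a=cv2.resize(c['frame'][100:220,100:260],None,fx=4.5,fy=4.5,interpolation=cv2.INTER_CUBIC)
b=cv2.resize(c['frame'][100:220,290:460],None,fx=4.5,fy=4.5,interpolation=cv2.INTER_CUBIC)
cv2.imwrite('pics/rack.png',a); cv2.imwrite('pics/boards.png',b)
```

```text
top A 463.41998291015625 -110.9088134765625 119.8303451538086 28.559673309326172 5.98541259765625 0.09998229211471998 849
top B 543.5011596679688 -344.37469482421875 118.6001968383789 14.039152145385742 23.77631950378418 0.09918888739770315 476
scene [505.  94.] 410.584228515625 1063.6409912109375 422.8840637207031 29.87883758544922 7.095104694366455 431
scene [321. 149.] 345.2685241699219 179.2957305908203 30.372804641723633 123.77357482910156 17.767393112182617 336
scene [495. 152.] 630.73046875 526.642578125 83.89098358154297 42.16463088989258 23.010498046875 231
scene [282. 173.] 376.900634765625 21.550518035888672 122.80831909179688 30.704273223876953 1.1502454280853271 487
scene [144. 189.] 257.7708435058594 -241.00840759277344 27.51612663269043 124.56316375732422 59.53403091430664 496
scene [535. 184.] 766.8385620117188 441.7607727050781 69.71442413330078 35.80195617675781 20.072385787963867 238
scene [257. 212.] 464.7752380371094 -112.36087036132812 122.2575912475586 29.292524337768555 5.1037797927856445 751
scene [160. 294.] 543.47998046875 -346.0983581542969 120.78898620605
[... 323 characters left out ...]
-2, -2] [0.59  0.356 0.004] [ 0.596  0.043 -0.002]
145 [0, -1, 0, -1, -2, 55, 53, 51, 58, 53, 44, 43, 29, 8, 7, 6, 10, 9, 8, 45, 58, 55, 55, 56, 53, 57, 55, 57, 54, 53, 56, 50, 45, 36, 9, 7, 6, 8, 6, 52, 57, 52, 55, 53, 56, 56, 59, 54, 55, 53, 60, 57, 53, 48, 28, 9, 10, 13, 50, 52, 59, 55, 52, 54, 53, 58, 8, 7, -1, 2, -4, -2, 1] [0.547 0.356 0.   ] [0.551 0.042 0.001]
165 [0, -1, 0, -1, -3, 57, 56, 57, 54, 54, 52, 46, 40, 22, 6, 10, 8, 12, 4, 9, 48, 58, 57, 53, 56, 59, 57, 56, 55, 56, 56, 52, 49, 44, 31, 7, 7, 10, 12, 9, 54, 55, 55, 54, 56, 54, 50, 52, 57, 56, 54, 54, 61, 52, 42, 21, 12, 10, 10, 45, 51, 53, 56, 54, 56, 56, 57, 9, 4, 2, -3, 0, -1] [ 0.503  0.355 -0.   ] [ 0.507  0.042 -0.001]
```

View pics/rack.png

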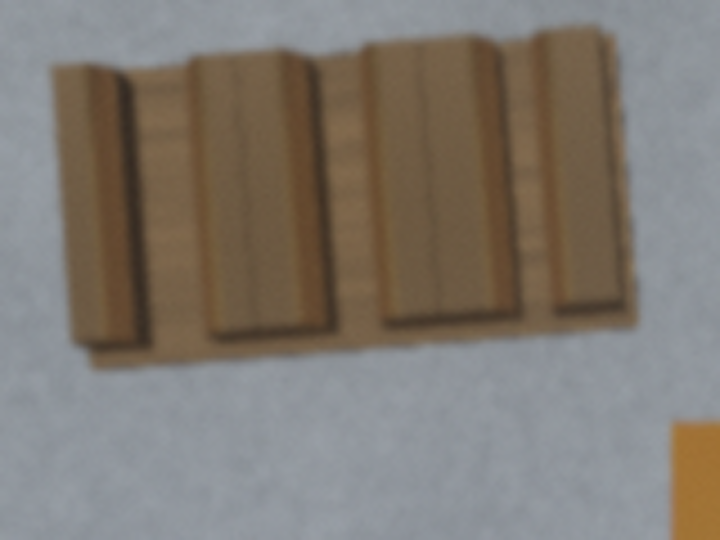

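View pics/boards.png

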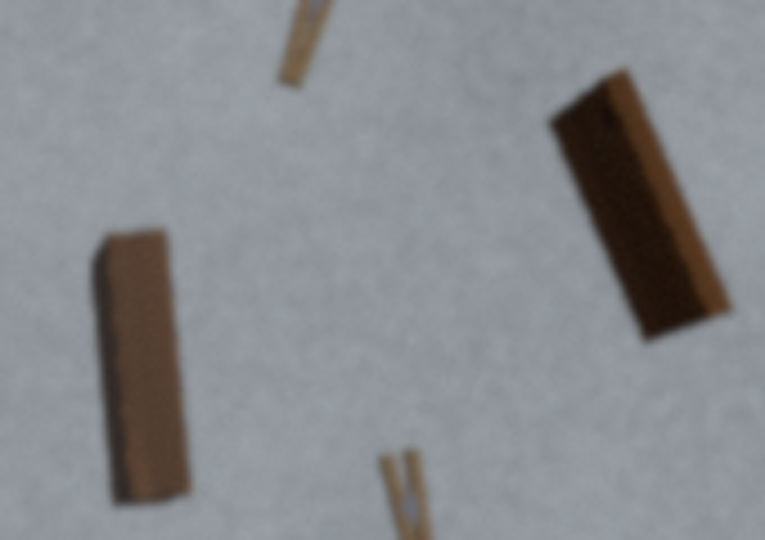

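The rack crop shows the widest slot at left (crop x≈170), 24 mm in the middle (≈350) and the narrowest at right (≈530). The board crop shows the near-rack board as thick (28.5 mm measured) and the right one as thin (about 13 mm). Next: the slot axes.

Run:
```python
from h import *
from scipy.spatial.transform import Rotation as Ro
for n in('top','scene'):
    P=cloud(load(n)); Q=P.reshape(-1,3)
    Q=Q[(Q[:,0]>.4)&(Q[:,0]<.66)&(Q[:,1]>.03)&(Q[:,1]<.40)&(Q[:,2]>.051)&(Q[:,2]<.064)]
    (x,y),(a,b),t=cv2.minAreaRect((Q[:,:2]*1000).astype(np.float32)); print(n,x,y,a,b,t,len(Q))
    for th in (np.deg2rad(t if t<45 else t-90),):
        ex=np.array([np.cos(th),np.sin(th)]); ey=np.array([-ex[1],ex[0]])
        u=(Q[:,:2]-[x/1e3,y/1e3])@ex*1e3; w=(Q[:,:2]-[x/1e3,y/1e3])@ey*1e3
        print(np.rad2deg(th),np.percentile(u,[0.5,99.5]),np.histogram(w,np.arange(-140,142,3))[0].tolist())
q=status.get_obs()['eef_rot']; print(Ro.from_quat(np.r_[q[1:],q[0]]).as_matrix().round(3))
```

```text
top 549.9451293945312 196.58071899414062 132.87306213378906 255.0740509033203 5.1430487632751465 4391
5.1430487632751465 [-65.3452313   64.54745443] [0, 0, 0, 0, 74, 87, 84, 88, 84, 93, 83, 95, 81, 51, 4, 0, 0, 0, 0, 0, 0, 3, 27, 96, 85, 85, 90, 84, 85, 91, 92, 84, 86, 89, 87, 90, 82, 92, 88, 81, 42, 1, 0, 0, 0, 0, 0, 0, 0, 0, 0, 20, 69, 93, 89, 82, 91, 85, 90, 91, 91, 80, 88, 86, 85, 90, 94, 45, 5, 0, 0, 0, 0, 0, 0, 0, 0, 0, 0, 0, 0, 20, 95, 84, 93, 85, 86, 89, 77, 4, 0, 0, 0]
scene 519.6560668945312 180.16940307617188 193.53964233398438 284.6861572265625 4.9975714683532715 2321
4.9975714683532715 [-34.66048434  96.22542271] [3, 4, 0, 0, 0, 0, 0, 5, 79, 62, 51, 61, 54, 53, 45, 68, 60, 7, 0, 0, 0, 0, 0, 0, 0, 0, 13, 73, 59, 39, 51, 41, 50, 43, 49, 41, 44, 45, 51, 42, 47, 43, 51, 54, 15, 0, 0, 0, 0, 0, 0, 0, 0, 0, 0, 1, 24, 82, 36, 35, 44, 34, 41, 39, 39, 37, 38, 34, 41, 45, 48, 14, 0, 0, 0, 0, 0, 0, 0, 0, 0, 0, 0, 0, 0, 3, 43, 65, 30, 33, 30, 34, 32]
[[ 0.967  0.253 -0.   ]
 [ 0.253 -0.967  0.002]
 [ 0.    -0.002 -1.   ]]
```

```bash
cat >> h.py <<'E'
from scipy.spatial.transform import Rotation as Ro
def to(x,y,z,yaw):
    "shift cm / turn deg in present tool axes to put TCP at mm x,y,z, tool down, tool x at yaw deg"
    o=status.get_obs(); q=o['eef_rot']; R=Ro.from_quat(np.r_[q[1:],q[0]])
    a=np.deg2rad(yaw); X=np.array([np.cos(a),np.sin(a),0]); Z=np.array([0,0,-1.]); T=Ro.from_matrix(np.stack([X,np.cross(Z,X),Z],1))
    print('t',round(o['time_s'],2),'shift',(R.inv().apply(np.array([x,y,z])/1e3-o['eef_pos'])*100).round(2),'turn',np.rad2deg((R.inv()*T).as_rotvec()).round(2),'F',np.round(o['wrist_force'],1),'open',round(o['opening'],3),'grasp',round(o['grasp_force'],1),'mm',(o['eef_pos']*1e3).round(1))
E
python3 - <<'E'
from h import *
P=cloud(load('top')); S=cloud(load('scene'))
for n,r in dict(bottle=P[240:285,520:560],box=P[95:190,525:560],bbox=P[0:55,430:515]).items():
    r=r.reshape(-1,3); r=r[r[:,2]>.02]; print(n,r.min(0).round(2),r.max(0).round(2))
to(543.5,-345.2,180,23.5)
E
```

```text
bottle [ 0.27 -0.58  0.02] [ 0.35 -0.01  1.19]
box [ 0.35 -0.63  0.02] [ 0.65 -0.01  1.19]
bbox [ 0.35 -0.49  0.02] [ 0.85 -0.01  1.19]
t 0.1 shift [ 43.83 -10.29   5.08] turn [-0.09 -0.02 -8.84] F [ 0.4 -0.6 -0.2] open 1.001 grasp 0.0 mm [ 145.5 -555.8  230.5]
```

```bash
python3 -m handwheel '[[[1,0,0,-8,0,0,0],[1,0,-5,-10,0,0,0],[1,43.8,-10.3,-10,0,0,-8.8],[1,43.8,-10.3,-10,0,0,-8.8],[1,43.8,-10.3,-10,0,0,-8.8],[1,43.8,-10.3,-10,0,0,-8.8],[1,43.8,-10.3,-10,0,0,-8.8],[1,43.8,-10.3,-10,0,0,-8.8],[1,43.8,-10.3,-10,0,0,-8.8],[1,43.8,-10.3,-10,0,0,-8.8]]]'
python3 - <<'E'
from h import *
to(543.5,-345.2,160,23.5)
E
```

```text
time_s: 1.35
eef_pos: [0.5462, -0.343, 0.3297]
eef_rot: [-0.001, 0.979, 0.206, -0.0]
wrist_force: [-0.4, -0.5, -0.6]
opening: 0.996
grasp_force: 0.0
t 1.35 shift [-0.34  0.13 16.97] turn [-0.13 -0.    0.25] F [-0.4 -0.5 -0.6] open 0.996 grasp 0.0 mm [ 546.2 -343.   329.7]
```

```bash
python3 -m handwheel '[[[1,-0.3,0.1,17,0,0,0.2],[1,-0.3,0.1,17,0,0,0.2],[1,-0.3,0.1,17,0,0,0.2],[1,-0.3,0.1,17,0,0,0.2],[1,-0.3,0.1,17,0,0,0.2]]]'
python3 - <<'E'
from h import *
to(543.5,-345.2,60,23.5)
c=grab('scene'); cv2.imwrite('pics/s1.png',cv2.resize(c['frame'][120:380,60:320],None,fx=2.2,fy=2.2))
E
```

```text
time_s: 1.98
eef_pos: [0.5413, -0.3492, 0.1635]
eef_rot: [0.001, 0.98, 0.201, 0.001]
wrist_force: [-0.1, 0.9, 1.2]
opening: 1.0
grasp_force: 0.0
t 1.98 shift [ 0.35 -0.31 10.35] turn [ 0.14 -0.05 -0.28] F [-0.1  0.9  1.2] open 1.0 grasp 0.0 mm [ 541.3 -349.2  163.5]
```

View pics/s1.png

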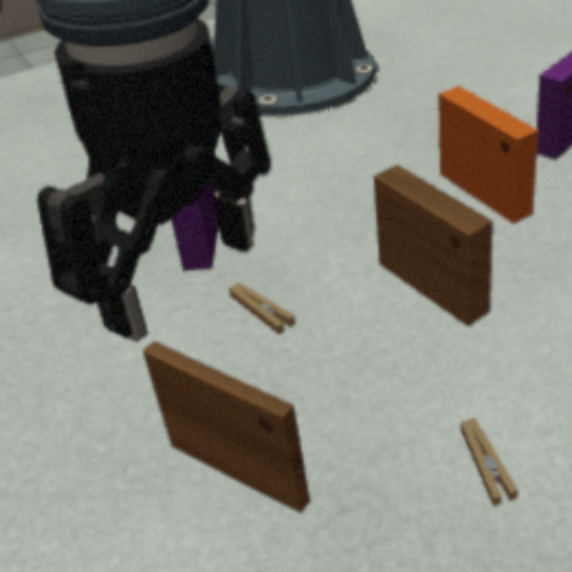

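The gripper hovers over the thin board, whose top runs from crop (148,345) to (293,405), with the finger tips at (130,335) and (240,248). I'll check by projecting where the tips should appear.

Run:
```python
from h import *
c=load('scene'); E=c['extrinsics']; K=np.array([[c['fx'],0,c['cx']],[0,c['fy'],c['cy']],[0,0,1.]])
def pr(p):
    q=np.linalg.inv(E)@np.r_[p,1]; u=cv2.projectPoints(q[:3].reshape(1,1,3),np.zeros(3),np.zeros(3),K,c['dist'])[0].ravel(); return ((u-[60,120])*2.2).round()
o=status.get_obs(); q=o['eef_rot']; R=Ro.from_quat(np.r_[q[1:],q[0]])
for y in(-.0425,0,.0425): print(pr(o['eef_pos']+R.apply([0,y,-.013])))
S=cloud(c)
for y in (-345.2,): print(pr(np.array([.5435,-.3452,.1])), 'board top centre')
print(o['eef_pos'])
```

```text
[233. 247.]
[186. 285.]
[134. 328.]
[215. 375.] board top centre
[ 0.54191184 -0.34950062  0.16446892]
```

```bash
python3 -m handwheel '[[[1,0,0,2,0,0,0],[1,0,0,2,0,0,0],[1,0,0,2,0,0,0]]]' >/dev/null
python3 - <<'E'
from h import *
to(543.5,-345.2,60,23.5)
E
```

```text
t 2.4 shift [ 0.35 -0.14  8.13] turn [-0.01  0.   -0.24] F [-0.   0.1  0.8] open 1.001 grasp 0.0 mm [ 540.8 -347.9  141.3]
```

```bash
python3 -m handwheel '[[[1,0.3,-0.2,3,0,0,0],[1,0.3,-0.2,6,0,0,0],[1,0.3,-0.2,8.1,0,0,0],[1,0.3,-0.2,8.1,0,0,0],[1,0.3,-0.2,8.1,0,0,0]]]' >/dev/null
python3 - <<'E'
from h import *
to(543.5,-345.2,60,23.5)
E
```

```text
t 3.02 shift [ 0.01 -0.03  0.15] turn [ 0.09 -0.04 -0.24] F [0.8 0.2 0.3] open 1.002 grasp 0.0 mm [ 543.5 -345.6   61.5]
```

```bash
python3 -m handwheel '[[[-0.2,0,0,0.1,0,0,0],[-1,0,0,0.1,0,0,0],[-1,0,0,0.1,0,0,0],[-1,0,0,0.1,0,0,0],[-1,0,0,0.1,0,0,0],[-1,0,0,0.1,0,0,0],[-1,0,0,0.1,0,0,0],[-1,0,0,0.1,0,0,0]]]'
```

```text
time_s: 4.03
eef_pos: [0.543, -0.3451, 0.0596]
eef_rot: [0.0, 0.979, 0.202, 0.0]
wrist_force: [0.2, 0.0, 3.4]
opening: 0.131
grasp_force: 58.8
```

```bash
python3 -m handwheel '[[[-1,0,0,-4,0,0,0],[-1,0,0,-9,0,0,0],[-1,0,0,-15,0,0,0],[-1,0,0,-15,0,0,0],[-1,0,0,-15,0,0,0]]]' >/dev/null
python3 - <<'E'
from h import *
to(557,110.1,210,5.1)
E
```

```text
t 4.65 shift [ 19.29 -41.19  -0.11] turn [-0.05  0.03 18.16] F [-0.5 -0.2 -1.6] open 0.129 grasp 58.6 mm [ 542.4 -344.5  208.5]
```

```bash
python3 -m handwheel '[[[-1,2,-4,0,0,0,2],[-1,4.5,-9.5,0,0,0,5],[-1,7,-15,0,0,0,8],[-1,9.5,-20,0,0,0,11],[-1,12,-25.5,0,0,0,14],[-1,14.5,-31,0,0,0,16],[-1,17,-36.5,0,0,0,18.2],[-1,19.3,-41.2,0,0,0,18.2],[-1,19.3,-41.2,0,0,0,18.2],[-1,19.3,-41.2,0,0,0,18.2]]]' >/dev/null
python3 -m handwheel '[[[-1,0,0,3,0,0,0],[-1,0,0,7,0,0,0],[-1,0,0,7,0,0,0],[-1,0,0,7,0,0,0]]]' >/dev/null
python3 - <<'E'
from h import *
to(557,110.1,120,5.1)
for n in('top','scene'):
    c=grab(n)
    S=cloud(c); m=(S[...,1]>.06)&(S[...,1]<.16)&(S[...,2]>.10)&(S[...,2]<.185)&(S[...,0]>.44)&(S[...,0]<.68)
    I=c['frame'].astype(int); m&=(I[...,2]>I[...,0]*1.35)
    q=S[m]; print(n,len(q),[np.percentile(q[:,i],[2,50,98]).round(4) for i in range(3)] if len(q) else '')
    vis=c['frame'][90:200,90:290] if n=='top' else c['frame'][100:270,270:470]
    cv2.imwrite(f'pics/{n}2.png',cv2.resize(vis,None,fx=3.2,fy=3.2,interpolation=cv2.INTER_CUBIC))
E
```

```text
t 6.4 shift [-0.1  -0.14  2.02] turn [ 0.01 -0.03 -0.13] F [ 1.7 -0.1  0.6] open 0.134 grasp 58.7 mm [558.1 108.8 140.2]
top 12 [array([0.5206, 0.53  , 0.5402]), array([0.1113, 0.1116, 0.1119]), array([0.1771, 0.1799, 0.1824])]
scene 1892 [array([0.5035, 0.5744, 0.6185]), array([0.0959, 0.104 , 0.1151]), array([0.1017, 0.1392, 0.1812])]
```

View pics/scene2.png

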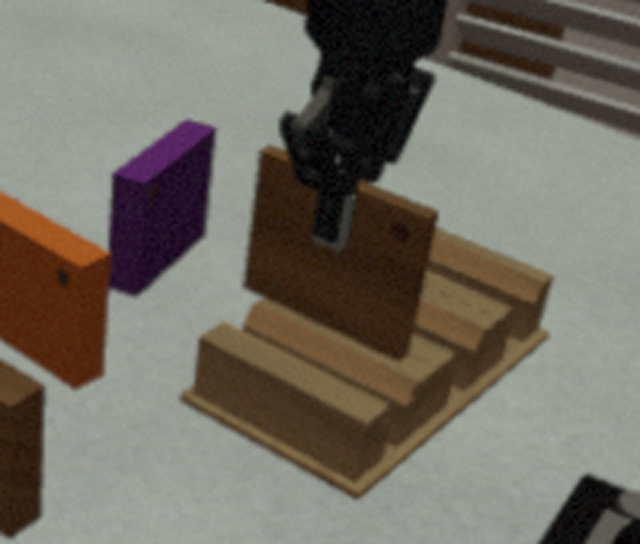

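The board hangs upright over the narrow slot, its bottom edge from crop (247,287) to (405,357). Next I compare its face with the slot in the same camera.

Run:
```python
from h import *
c=load('scene'); S=cloud(c); I=c['frame'].astype(int)
m=(S[...,1]>.06)&(S[...,1]<.13)&(S[...,2]>.10)&(S[...,2]<.165)&(S[...,0]>.44)&(S[...,0]<.64)&(I[...,2]>I[...,0]*1.35)
m=cv2.erode(m.astype(np.uint8),np.ones((5,5)))>0
q=S[m]; th=np.deg2rad(5.1); ex=np.array([np.cos(th),np.sin(th)]); ey=np.array([-ex[1],ex[0]])
d=(q[:,:2]-[.549945,.19658])*1e3; u=d@ex; w=d@ey
A=np.c_[u,q[:,2]*1e3-130,np.ones(len(u))]; s=np.linalg.lstsq(A,w,rcond=None)[0]
print('face w',s[2],'yaw err',np.rad2deg(s[0]),'tilt',np.rad2deg(s[1]),len(q),'u',np.percentile(u,[0,100]),'residual',(w-A@s).std())
```

```text
face w -94.44425945649971 yaw err 0.5508121471814481 tilt 0.2731615398633709 937 u [-52.40983307  61.54455317] residual 1.0319291663601147
```

```bash
python3 -m handwheel '[[[-1,-0.2,-0.1,0,0,0,0.2],[-1,-0.2,-0.1,1,0,0,0.2],[-1,-0.2,-0.1,2,0,0,0.2],[-1,-0.2,-0.1,2.5,0,0,0.2],[-1,-0.2,-0.1,3,0,0,0.2],[-1,-0.2,-0.1,3.5,0,0,0.2],[-1,-0.2,-0.1,4,0,0,0.2],[-1,-0.2,-0.1,4.5,0,0,0.2],[-1,-0.2,-0.1,4.5,0,0,0.2]]]'
python3 - <<'E'
from h import *
to(557,110.1,68,5.1)
E
```

```text
time_s: 7.62
eef_pos: [0.5551, 0.1106, 0.0938]
eef_rot: [-0.0, 0.999, 0.042, -0.0]
wrist_force: [0.2, -0.8, -0.5]
opening: 0.134
grasp_force: 58.7
t 7.62 shift [0.19 0.07 2.58] turn [-0.01  0.05 -0.25] F [ 0.2 -0.8 -0.5] open 0.134 grasp 58.7 mm [555.1 110.6  93.8]
```

```bash
python3 -m handwheel '[[[-1,0,0,0.5,0,0,0],[-1,0,0,1,0,0,0],[-1,0,0,1.5,0,0,0],[-1,0,0,1.9,0,0,0],[-1,0,0,2.2,0,0,0],[-1,0,0,2.4,0,0,0],[-1,0,0,2.4,0,0,0]]]'
```

```text
time_s: 8.5
eef_pos: [0.5553, 0.1106, 0.0702]
eef_rot: [-0.0, 0.999, 0.042, -0.0]
wrist_force: [-0.1, 0.2, -1.2]
opening: 0.135
grasp_force: 58.7
```

```bash
python3 -m handwheel '[[[-1,0,0,0.1,0,0,0],[-1,0,0,0.2,0,0,0],[-1,0,0,0.3,0,0,0],[-1,0,0,0.3,0,0,0]]]'
```

```text
time_s: 9.0
eef_pos: [0.5555, 0.1106, 0.0675]
eef_rot: [0.0, 0.999, 0.042, 0.0]
wrist_force: [-2.0, -0.2, 2.7]
opening: 0.135
grasp_force: 59.0
```

```bash
python3 -m handwheel '[[[-0.5,0,0,0.05,0,0,0],[-0.2,0,0,0,0,0,0],[0.1,0,0,0,0,0,0],[0.1,0,0,0,0,0,0],[0.1,0,0,-2,0,0,0],[0.1,0,0,-6,0,0,0],[1,0,0,-12,0,0,0],[1,0,0,-14,0,0,0],[1,0,0,-14,0,0,0]]]'
python3 - <<'E'
from h import *
to(464.1,-111.6,210,5.5)
c=grab('scene'); S=cloud(c); I=c['frame'].astype(int)
m=(S[...,1]>.06)&(S[...,1]<.14)&(S[...,2]>.062)&(S[...,2]<.12)&(S[...,0]>.44)&(S[...,0]<.66)&(I[...,2]>I[...,0]*1.35)
q=S[m]; print([np.percentile(q[:,i],[1,50,99]).round(4) for i in range(3)])
t=q[q[:,2]>.1]; print('top z',np.percentile(q[:,2],99.5))
E
```

```text
time_s: 10.12
eef_pos: [0.5567, 0.1106, 0.2094]
eef_rot: [0.0, 0.999, 0.042, 0.002]
wrist_force: [0.4, -0.6, -0.6]
opening: 1.001
grasp_force: 0.0
t 10.12 shift [-11.11  21.36  -0.1 ] turn [ 0.03 -0.26 -0.64] F [ 0.4 -0.6 -0.6] open 1.001 grasp 0.0 mm [556.7 110.6 209.4]
[array([0.4989, 0.5636, 0.6161]), array([0.0991, 0.1052, 0.1192]), array([0.0626, 0.0887, 0.108 ])]
top z 0.10846146421595064
```

```bash
python3 -m handwheel '[[[1,-2.5,5,0,0,0,-0.4],[1,-5.5,10.5,0,0,0,-0.4],[1,-8.5,16,0,0,0,-0.4],[1,-11.1,21.4,0,0,0,-0.4],[1,-11.1,21.4,3,0,0,-0.4],[1,-11.1,21.4,7,0,0,-0.4],[1,-11.1,21.4,7,0,0,-0.4],[1,-11.1,21.4,7,0,0,-0.4]]]' >/dev/null
python3 - <<'E'
from h import *
to(464.1,-111.6,60,5.5)
E
```

```text
t 11.18 shift [ 0.13 -0.01  7.74] turn [-0.03  0.04 -0.22] F [-0.1 -0.9 -0.3] open 1.0 grasp 0.0 mm [ 462.9 -111.8  137.4]
```

```bash
python3 -m handwheel '[[[1,0.1,0,3,0,0,0],[1,0.1,0,6,0,0,0],[1,0.1,0,7.7,0,0,0],[1,0.1,0,7.7,0,0,0],[1,0.1,0,7.7,0,0,0]]]' 
python3 -m handwheel '[[[0,0,0,0,0,0,0],[-1,0,0,0,0,0,0],[-1,0,0,0,0,0,0],[-1,0,0,0,0,0,0],[-1,0,0,0,0,0,0],[-1,0,0,0,0,0,0],[-1,0,0,0,0,0,0]]]'
```

```text
time_s: 11.8
eef_pos: [0.4652, -0.1123, 0.0619]
eef_rot: [0.001, 0.999, 0.046, 0.001]
wrist_force: [0.8, -1.3, 0.9]
opening: 1.004
grasp_force: 0.0
time_s: 12.68
eef_pos: [0.4643, -0.1121, 0.0607]
eef_rot: [0.0, 0.999, 0.046, 0.0]
wrist_force: [-0.7, 0.1, 6.3]
opening: 0.32
grasp_force: 59.4
```

```bash
python3 -m handwheel '[[[-1,0,0,-4,0,0,0],[-1,0,0,-9,0,0,0],[-1,0,0,-14,0,0,0],[-1,0,0,-19,0,0,0],[-1,0,0,-19,0,0,0],[-1,0,0,-19,0,0,0]]]' >/dev/null
python3 - <<'E'
from h import *
to(541.9,279.4,250,5.1)
E
```

```text
t 13.43 shift [ 11.42 -38.21  -0.07] turn [-0.05  0.08  0.15] F [-0.6  0.6 -1.5] open 0.317 grasp 59.5 mm [ 463.2 -111.6  249.1]
```

```bash
python3 -m handwheel '[[[-1,1.5,-5,0,0,0,0.2],[-1,3,-10,0,0,0,0.2],[-1,4.5,-15,0,0,0,0.2],[-1,6,-20,0,0,0,0.2],[-1,7.5,-25,0,0,0,0.2],[-1,9,-30,0,0,0,0.2],[-1,10.5,-35,0,0,0,0.2],[-1,11.4,-38.2,0,0,0,0.2],[-1,11.4,-38.2,0,0,0,0.2],[-1,11.4,-38.2,0,0,0,0.2]]]' >/dev/null
python3 -m handwheel '[[[-1,0,0,4,0,0,0],[-1,0,0,8,0,0,0],[-1,0,0,11,0,0,0],[-1,0,0,11,0,0,0],[-1,0,0,11,0,0,0]]]' >/dev/null
python3 - <<'E'
from h import *
to(541.9,279.4,120,5.1)
c=grab('scene'); S=cloud(c); I=c['frame'].astype(int)
m=(S[...,1]>.22)&(S[...,1]<.30)&(S[...,2]>.09)&(S[...,2]<.165)&(S[...,0]>.44)&(S[...,0]<.64)&(I[...,2]>I[...,0]*1.35)
m=cv2.erode(m.astype(np.uint8),np.ones((5,5)))>0
q=S[m]; th=np.deg2rad(5.1); ex=np.array([np.cos(th),np.sin(th)]); ey=np.array([-ex[1],ex[0]])
d=(q[:,:2]-[.549945,.19658])*1e3; u=d@ex; w=d@ey
A=np.c_[u,q[:,2]*1e3-120,np.ones(len(u))]; s=np.linalg.lstsq(A,w,rcond=None)[0]
print('face w',s[2],'want',82.4-14,'yaw',np.rad2deg(s[0]),'tilt',np.rad2deg(s[1]),len(q),'u',np.percentile(u,[0,100]),(w-A@s).std())
cv2.imwrite('pics/scene3.png',cv2.resize(c['frame'][80:270,270:470],None,fx=3,fy=3,interpolation=cv2.INTER_CUBIC))
E
```

```text
t 15.3 shift [-0.12 -0.12  2.15] turn [-0.01 -0.08 -0.1 ] F [ 0.2  0.7 -0.6] open 0.325 grasp 59.6 mm [543.2 278.3 141.5]
face w 68.18982323043072 want 68.4 yaw 0.40082286088106445 tilt -1.05399711450698 971 u [-53.24088337  61.45079897] 1.519274485961754
```

View pics/scene3.png

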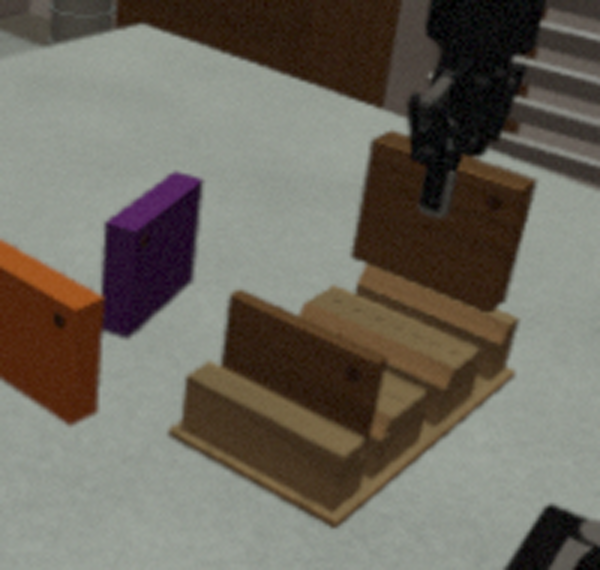

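The thin board sits upright in the narrow slot (crop (305,350)), and the thick one is held over the widest slot (crop (445,225)), aligned. Now I lower it.

```bash
python3 -m handwheel '[[[-1,-0.2,-0.05,0.5,0,0,0.2],[-1,-0.2,-0.05,1.5,0,0,0.2],[-1,-0.2,-0.05,2,0,0,0.2],[-1,-0.2,-0.05,2.5,0,0,0.2],[-1,-0.2,-0.05,3,0,0,0.2],[-1,-0.2,-0.05,3.5,0,0,0.2],[-1,-0.2,-0.05,4,0,0,0.2],[-1,-0.2,-0.05,4.5,0,0,0.2],[-1,-0.2,-0.05,4.5,0,0,0.2]]]'
```

```text
time_s: 16.48
eef_pos: [0.54, 0.2791, 0.0947]
eef_rot: [0.0, 0.999, 0.042, -0.0]
wrist_force: [0.9, 0.0, -1.5]
opening: 0.322
grasp_force: 59.6
```

```bash
python3 -m handwheel '[[[-1,0,0,0.5,0,0,0],[-1,0,0,1,0,0,0],[-1,0,0,1.5,0,0,0],[-1,0,0,1.9,0,0,0],[-1,0,0,2.2,0,0,0],[-1,0,0,2.4,0,0,0],[-1,0,0,2.4,0,0,0]]]'
```

```text
time_s: 17.35
eef_pos: [0.5403, 0.2793, 0.0711]
eef_rot: [0.0, 0.999, 0.042, -0.0]
wrist_force: [-0.3, -0.5, -1.6]
opening: 0.32
grasp_force: 59.6
```

```bash
python3 -m handwheel '[[[-1,0,0,0.1,0,0,0],[-1,0,0,0.2,0,0,0],[-1,0,0,0.25,0,0,0],[-1,0,0,0.25,0,0,0]]]'
```

```text
time_s: 17.85
eef_pos: [0.5404, 0.2793, 0.0688]
eef_rot: [-0.0, 0.999, 0.042, 0.0]
wrist_force: [0.4, 0.0, 0.0]
opening: 0.317
grasp_force: 59.8
```

```bash
python3 -m handwheel '[[[-1,0,0,0.08,0,0,0],[-1,0,0,0.08,0,0,0]]]'
```

```text
time_s: 18.1
eef_pos: [0.5404, 0.2793, 0.0687]
eef_rot: [0.0, 0.999, 0.042, 0.0]
wrist_force: [-1.6, -0.7, 5.1]
opening: 0.317
grasp_force: 60.5
```

Contact. Release, rise, and check.

```bash
python3 -m handwheel '[[[-0.1,0,0,0,0,0,0],[0.2,0,0,0,0,0,0],[0.4,0,0,0,0,0,0],[0.4,0,0,0,0,0,0],[0.4,0,0,-2,0,0,0],[0.4,0,0,-6,0,0,0],[0.6,0,0,-12,0,0,0],[0.6,0,0,-16,0,0,0],[0.6,0,0,-16,0,0,0]]]'
python3 - <<'E'
from h import *
c=grab('scene'); S=cloud(c); I=c['frame'].astype(int)
for a,b in((.06,.14),(.23,.31)):
    m=(S[...,1]>a)&(S[...,1]<b)&(S[...,2]>.062)&(S[...,2]<.12)&(S[...,0]>.44)&(S[...,0]<.66)&(I[...,2]>I[...,0]*1.35)
    q=S[m]; print([np.percentile(q[:,i],[1,50,99]).round(4) for i in range(3)])
cv2.imwrite('pics/scene4.png',cv2.resize(c['frame'][80:270,270:470],None,fx=3,fy=3,interpolation=cv2.INTER_CUBIC))
E
```

```text
time_s: 19.23
eef_pos: [0.543, 0.2801, 0.2345]
eef_rot: [-0.001, 0.999, 0.042, 0.005]
wrist_force: [-0.0, -0.2, -0.4]
opening: 0.799
grasp_force: 0.0
[array([0.4992, 0.5632, 0.6161]), array([0.0991, 0.1052, 0.119 ]), array([0.0626, 0.0889, 0.1079])]
[array([0.4849, 0.5483, 0.6009]), array([0.2597, 0.2676, 0.291 ]), array([0.0628, 0.091 , 0.1093])]
```

View pics/scene4.png

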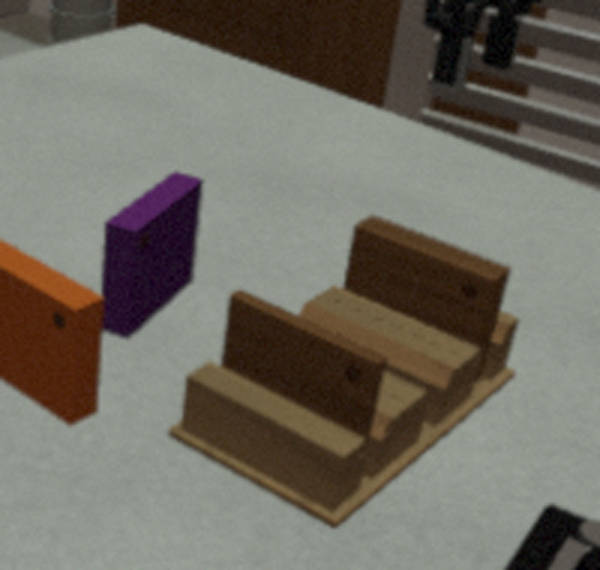

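Both boards stand upright and seated, the thin one at crop (305,350) and the thick one at (430,280). Their tops are at about 108 mm, and the gripper is clear.

```bash
python3 -c "
from bench import ctrl; print(ctrl.hand_in())"
```

```text
the job is handed in; nothing more can be done
None
```

The thin board stands in the narrowest slot and the thick board in the widest, both upright, seated on the slot floor and released; I handed the job in at about 19 s, with no verdict returned.

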